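# Move a setting ring from one folding wall hook to the other

## Task

Push the empty folding hook on the panel out to its stop, then move the steel ring over from the other hook, hang it on the hook you opened and let go of it. Last, push the emptied hook back flat along the panel, until it is fully home against its stop. Push the hooks with the fingertips and do not grip them; work gently: stop pushing as soon as the stop is felt, do not force or drop the ring, and leave the other things on the bench where they are.

Things in the scene. Friction and masses are not known exactly. Their poses are not given: they have to be found in the camera images.
- panel: white fixed upright panel, 16 mm thick, 520 mm wide, 190 mm tall, hooks on its face away from the robot; origin under its middle, x out of that face, z up. Each hook arm is a J of 10 mm round bar: a level shank 100 mm long from the hinge, then a tip 42 mm straight up (middle lines; the rounded end is 5 mm higher). The tip always stands clear above the panel's top edge.
- full_hook: dark steel folding hook on the panel: the one whose arm is out at the start, with the steel ring hanging on it. Origin: on the upright hinge axis, level with the shank's middle line, 20 mm in front of the panel's face, 2 to 18 mm below its top edge; x square out of the panel, away from the robot, y along the panel, z up.
- full_arm (a joint): hinge angle of full_hook's arm, rad. 0 = folded along the panel to its flat stop, towards the hook's +y; grows as it swings out, level, to its outer stop at 1.57. The bracket may be bent: the whole swing is skewed by up to 0.12 rad either way, so both stops must be felt for. Stiff, stays as left. Force at the tip: 7 N to start folding, 10 N near flat; a sharp rise at the stop.
- spare_hook: second folding hook, made exactly like full_hook, left or right of it; empty, and folded flat or nearly so at the start. Origin: on the upright hinge axis, level with the shank's middle line, 20 mm in front of the panel's face, 2 to 18 mm below its top edge; x square out of the panel, away from the robot, y along the panel, z up.
- spare_arm (a joint): hinge angle of spare_hook's arm, rad. 0 = folded along the panel to its flat stop, towards the hook's +y; grows as it swings out, level, to its outer stop at 1.57. The bracket may be bent: the whole swing is skewed by up to 0.12 rad either way, so both stops must be felt for. Stiff, stays as left. Force at the tip: 5 N to start opening, 7 N near the end; a sharp rise at the stop.
- ring_mid (a point): middle of the steel ring: 96 mm outside, 66 mm bore (wall 15 mm), 12 mm thick, about 260 to 440 g. It hangs on the shank by its bore, flat side to the panel, 36 to 44 mm out from the hinge, this point 28 mm below the shank's middle line. Room on both sides of its upper rim to pinch it across its thickness.
- ring: the steel ring itself: origin in its middle, x along its axis (square to its flat sides)
- vblock_1: a bystander: dark steel V-block, 70 x 45 x 44 mm, origin under its middle
- vblock_2: a bystander: dark steel V-block, 70 x 45 x 44 mm, origin under its middle
- sleeve_1: a bystander: turned aluminium sleeve, upright, 54 mm across its wider foot, 46 mm tall, origin under its middle
- sleeve_2: a bystander: turned aluminium sleeve, upright, 54 mm across its wider foot, 46 mm tall, origin under its middle
- jar: a bystander: amber jar with a black cap, 60 mm across, 90 mm tall, origin under its middle
- anvil: a bystander: dark steel disc, 60 mm across, 25 mm tall, origin under its middle
- flange: a bystander: black plate 90 x 60 x 8 mm with a round boss, 30 mm tall in all, origin under its middle
Things that resemble listed ones, but are neither listed nor needed, are in the scene too. What is meant by the ring is not pink, and is the smaller of those in its own colour.

How it is judged:
By the outcome, as a careful person would: the job done as asked, in the order asked, and still so for the second after the job is handed in, with the robot touching nothing.
It also fails if it takes over 72 s, if anything falls off the work surface, if the arm or the gripper's body presses on something with over 40 N, if the wrist force passes 120 N, or if a joint passes its speed limit or range.

## Robot

A 6-joint arm with a two-finger parallel gripper is mounted at the origin on the work surface. World frame = base frame: x ahead of the robot, y to its left, z up, the work surface at z = 0. Lengths are in m, angles in degrees, forces in N, time in s.
With the tool pointing down it reaches from about 0.325 to 0.9 m from the base axis. Payload 6.1 kg.
Tool frame: the origin (TCP) lies midway between the tips of the shut fingers; the grasp point (between the pads) lies 19 mm behind it; z points along the fingers, y is the line along which they close (so a half turn about z gives the same grasp; the last joint's range is limited). The gripper opens to 85 mm and grips with 20 to 120 N. Pads are 22 mm wide; open, the fingers measure 114 mm over their backs; the gripper's body (76 mm by 85 mm) begins 54 mm behind the grasp point. The pads swing forward as they close: fully open they stand 13 mm farther back than shut.
Start: joints at [59.066, 12.628, 87.462, -0, 79.91, -7.225], TCP at [0.251, 0.572, 0.231] pointing down, gripper open.
Joint ranges: [-170.65, 170.65], [-52.31, 119.04], [5.05, 147.46], [-71.25, 251.25], [11.57, 151.72], [-153.62, 153.62]. Speed limits (degrees/s): [147.25, 147.25, 172.46, 180, 180, 180].

## Interface

Orientations are given as [roll, pitch, yaw] about the fixed x, y, z axes, in that order (R = Rz(yaw) Ry(pitch) Rx(roll)).
In Python, from plant import observe, camera, calibration, sign_off, spot_in, spot_point gives the robot as it stands.
- The arm moves only by the tool play_rows, never from a script. Its argument "targets" is a list of rows, each an object with "delta_pos": the shift along the world's x, y, z in cm, a list of three; "dr": the turn, a rotation vector about the world's x, y, z in rad, a list of three; "hand": the opening, from 0 (shut) to 1 (fully open). In form: [{"delta_pos": [tx, ty, tz], "dr": [rx, ry, rz], "hand": hand}, ...]. A call has 1 to 20 rows; each row is the pose to reach, as a shift and turn from the pose commanded when the call began; what a row does not reach only later rows make up. A row lasts 1/10 s, in which the tool goes at most 50 mm and 8.59 degrees, less where a joint would pass 70% of its speed; a pose out of reach is approached as far as the arm can. A call with a gripper value outside its range is refused whole. The fingers move at their own pace and stop on an object; "grip_force" is the grip in N (left out, the last holds). Time passes only in rows, so rows that repeat a pose let the fingers close. It gives the time, the measured TCP pose, the force, the opening and the grip force at its end, in the units of the state.
- observe(): the state, without advancing time (a new reading comes with each control period).
- camera(name): name is "scene" or "top" or "wrist"; returns the picture (384x512x3 uint8, blue, green, red); there is no depth.
- calibration(name): a dict with "vertical_fov" (degrees; the focal length in pixels is half the picture's height over the tangent of half this angle, whatever the lens; pixels are square), "cx", "cy" (the principal point, pixels), "world_to_cam" (4x4, takes a point from world to camera coordinates). Camera axes: x right, y down, z forward; pixel columns grow to the right and rows downward; lengths in m; the calibration is good to about 2 mm. A picture is of the moment at which its call begins: read the wrist's pose just before it. calibration takes no time and is no camera call; for the wrist camera it gives the pose at the moment of the call.
- sign_off(): hands the job in; it is judged then, once.
Trained networks look in the newest picture that a camera, given by its name, has taken for a name from the list of things; names that differ only in an ending like _2 or _b are one class to them, and where a whole thing is asked for, a point or a joint stands for the part that bears it (a point fixed in the world has none). Each returns a list of dicts, best first, with "p" (0 to 1); they miss things now and then, are a little off and sometimes report something else, mostly with a low value. They report only what shows in the picture. A call takes as long as a camera call. They do not tell look-alikes from the thing itself.
- spot_in(camera, thing): "box" ([left, top, right, bottom] in pixels, round what is visible of it).
- spot_point(camera, thing): "uv" ([column, row] in pixels: a listed point, or the origin of a listed thing).
The state is a dict: "clock": time; "joints": joint angles; "qvel": joint speeds; "effort": joint torques, N m; "eef_pos": TCP position; "orientation": TCP orientation; "contact_force": force on the tool from outside, world axes, zero at the start; "wrist_torque": the same for the moment, N m; "finger_gap": opening from 0.0 (shut) to 1.0 (fully open); "finger_force": force on a finger pad.
Only numpy, scipy, OpenCV 4.12 (cv2) and the standard library are available. Lean on these libraries where they do the work, as an engineer would, in place of code of your own. Each camera call takes 0.05 s, during which the arm holds its last target. There are 200 camera calls.

## Working session

There is one attempt and no reset: what is moved stays moved. The work goes in short steps, Python scripts to look and compute and a tool call to move; the robot and the scene stay as the last step left them, time stands still between calls to the robot, and variables do not carry over. Pictures are saved under pics/ and viewed, at most 10 in all, crops included, and the job is handed in when it is done.

Besides the shell and the picture viewer there is one more tool, called after "Emit:" as name([rows], argument=value, ...), one row to a line, values as JSON. play_rows: Moves the arm, as the interface text tells. Its arguments: {"type":"object","properties":{"targets":{"type":"array","items":{"type":"object","properties":{"delta_pos":{"type":"array","items":{"type":"number"}},"dr":{"type":"array","items":{"type":"number"}},"hand":{"type":"number"}}}},"grip_force":{"type":"number"}},"required":["targets"]}

```bash
mkdir -p pics; ls; cat > h.py <<'E'
import numpy as np,cv2
from plant import *
def K(n):
    c=calibration(n);f=192/np.tan(np.radians(c["vertical_fov"])/2)
    return c,f,np.array(c["world_to_cam"])
def proj(n,P):
    c,f,T=K(n);p=T[:3,:3]@np.array(P,float)+T[:3,3]
    return np.array([c["cx"]+f*p[0]/p[2],c["cy"]+f*p[1]/p[2]])
def ray(n,uv):
    c,f,T=K(n);R=T[:3,:3];o=-R.T@T[:3,3]
    return o,R.T@np.array([(uv[0]-c["cx"])/f,(uv[1]-c["cy"])/f,1])
def onz(n,uv,z):
    o,d=ray(n,uv);return o+d*(z-o[2])/d[2]
def tri(obs):
    A=0;b=0
    for n,uv in obs:
        o,d=ray(n,uv);d=d/np.linalg.norm(d);M=np.eye(3)-np.outer(d,d);A=A+M;b=b+M@o
    return np.linalg.solve(A,b)
E
python3 - <<'E'
from h import *
for n in("scene","top"):
    im=camera(n);cv2.imwrite(f"pics/{n}0.png",cv2.resize(im,(800,600),interpolation=cv2.INTER_CUBIC));cv2.imwrite(f"pics/{n}_raw.png",im)
    c,f,T=K(n);print(n,f,c["cx"],c["cy"],(-T[:3,:3].T@T[:3,3]).round(3),T[2,:3].round(2))
    for t in("panel","full_hook","spare_hook","ring_mid"):
        for r in spot_point(n,t)[:4]:print(t,np.round(r["uv"]),round(r["p"],2))
    for r in spot_in(n,"ring")[:4]:print("ring box",np.round(r["box"]),round(r["p"],2))
s=observe();print(s)
E
```

```text
pics
scene 363.2018823842667 254.93524131392752 189.45765076220715 [0.896 0.504 0.91 ] [-0.37 -0.5  -0.78]
panel [266. 205.] 0.58
full_hook [281. 193.] 0.71
spare_hook [240. 145.] 0.71
ring_mid [269. 210.] 0.94
ring_mid [270. 281.] 0.59
ring_mid [330. 207.] 0.56
ring box [253. 193. 279. 227.] 0.83
ring box [249. 258. 290. 309.] 0.79
ring box [321. 193. 350. 221.] 0.62
ring box [244. 194. 283. 213.] 0.23
top 401.3675607729201 258.20737916012666 190.34446770734576 [0.303 0.01  1.377] [ 0.18 -0.01 -0.98]
panel [259. 213.] 0.65
panel [232. 183.] 0.47
panel [235. 172.] 0.35
full_hook [226. 190.] 0.42
spare_hook [295. 198.] 0.67
ring_mid [192. 162.] 0.58
ring_mid [229. 182.] 0.57
ring box [216. 178. 246. 190.] 0.69
ring box [187. 142. 202. 182.] 0.61
ring box [210. 237. 218. 266.] 0.52
{'clock': 0.6, 'joints': array([ 5.90671794e+01,  1.26264922e+01,  8.74614893e+01,  1.16108233e-03,
        7.99109399e+01, -7.22392932e+00]), 'qvel': array([ 0.06975231,  0.06956044,  0.0568591 ,  0.07704101,  0.00327747,
       -0.0005318 ]), 'effort': array([-3.45932413e-04, -4.96528494e+01, -3.89510894e+01, -1.03731870e-04,
        1.18287371e-03,  1.36844920e-05]), 'eef_pos': array([0.25129121, 0.57225324, 0.23132064]), 'orientation': array([ 1.79998786e+02, -9.98438169e-04,  1.56290905e+02]), 'contact_force': array([-0.00728847, -0.14352694, -0.03410636]), 'wrist_torque': array([-0.02056856,  0.0096597 ,  0.05096398]), 'finger_force': 0.0, 'finger_gap': 0.9979295880673767}
```

View pics/scene0.png

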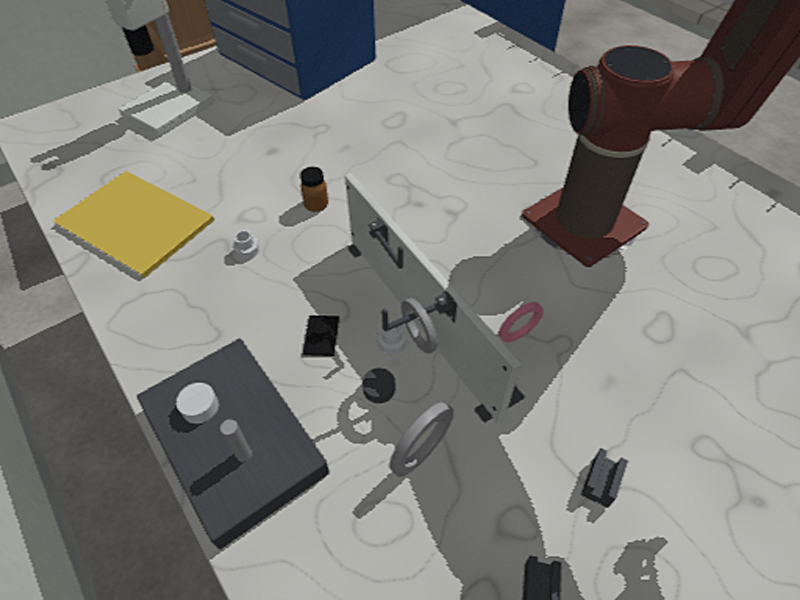

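View pics/top0.png

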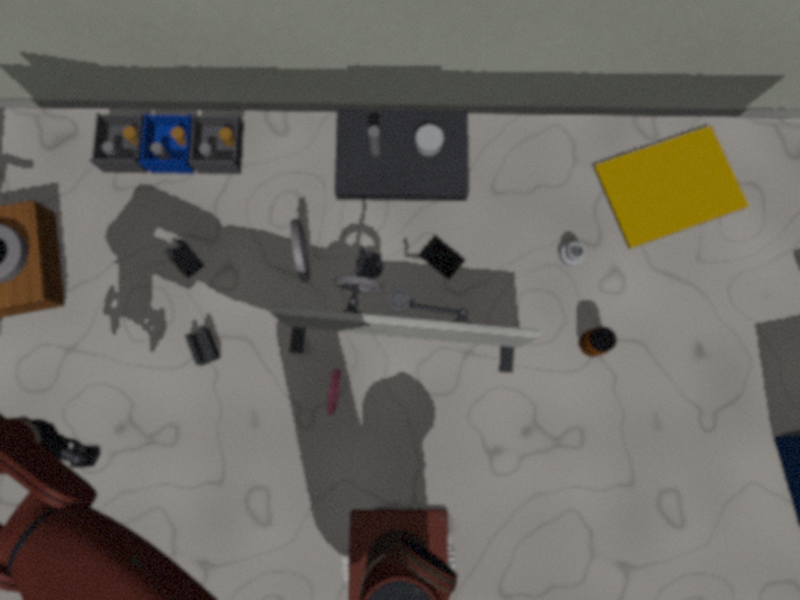

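Candidates for "the ring" (raw scene pixels): the grey ring on the hook (269,210), a larger standing grey ring (270,281) and a pink ring (333,205). By the description it is the smaller grey one, at (269,210). The full hook's hinge is at about (283,193). The spare's hinge is at about (240,146), with its arm folded towards +y.

```bash
python3 - <<'E'
import cv2
a=cv2.imread("pics/scene_raw.png")[105:240,215:345];b=cv2.imread("pics/top_raw.png")[155:225,165:350]
cv2.imwrite("pics/c1.png",cv2.resize(a,None,fx=4.4,fy=4.4,interpolation=cv2.INTER_CUBIC))
cv2.imwrite("pics/c2.png",cv2.resize(b,None,fx=4.3,fy=4.3,interpolation=cv2.INTER_CUBIC))
E
```

```text
(no output)
```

View pics/c1.png

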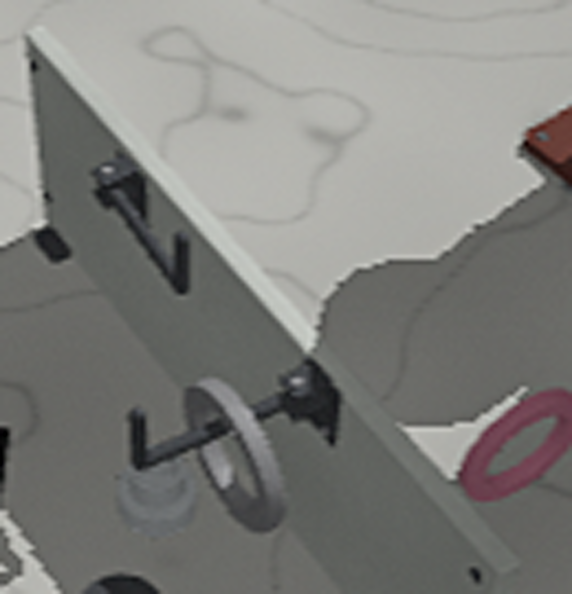

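View pics/c2.png

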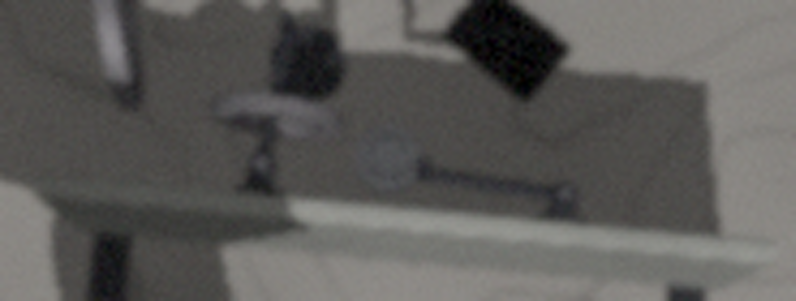

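Zoomed in: the ring hangs on the out hook. In c1, that hook's hinge is at (298,382), its elbow at (142,462) and its tip at (136,412). The spare hook is folded, with its hinge at (115,175) and its tip at (181,236).

```bash
python3 - <<'E'
from h import *
s=lambda u,v:("scene",(215+u/4.4,105+v/4.4)); t=lambda u,v:("top",(165+u/4.3,155+v/4.3))
a=onz(*s(32,45),.19);b=onz(*s(495,572),.19);print("front edge",a.round(4),b.round(4),np.linalg.norm(a-b))
print("top edge",onz(*t(55,193),.19).round(4),onz(*t(770,245),.19).round(4))
y=np.degrees(np.arctan2(-(b-a)[0],(b-a)[1]));print("yaw",y)
for n,p,q in(("spare hinge",s(115,174),t(565,192)),("spare tip",s(181,236),t(424,168)),("full hinge",s(298,382),t(262,165))):
    P=tri([p,q]);print(n,P.round(4),[ (proj(k,P)-uv).round(1) for k,uv in(p,q)])
for n,uv,z in(("sp hinge",(115,172),.195),("sp tip",(181,236),.227),("sp elb",(181,285),.18),("f hinge",(298,380),.195),("f tip",(136,410),.227),("f elb",(142,462),.18)):
    print(n,onz(*s(*uv),z).round(4), onz(*s(*uv),z-.008).round(4))
for n,l in(("scene",["jar","anvil","flange","sleeve_1","vblock_1"]),):
  for k in l:
    for r in spot_point(n,k)[:2]:print(k,round(r["p"],2),onz(n,r["uv"],0).round(3))
E
```

```text
front edge [ 0.4633 -0.248   0.19  ] [0.505  0.2501 0.19  ] 0.4998342357648823
top edge [0.4875 0.2344 0.19  ] [ 0.4555 -0.2623  0.19  ]
yaw -4.786593432029903
spare hinge [ 0.4899 -0.1184  0.1842] [array([-1.1, -0.2]), array([-0.8,  0.8])]
spare tip [ 0.5039 -0.0218  0.2152] [array([0.4, 0.1]), array([ 0.3, -0.3])]
full hinge [0.5078 0.0915 0.1924] [array([-0.2, -0. ]), array([-0.1,  0.1])]
sp hinge [ 0.4929 -0.1079  0.195 ] [ 0.4884 -0.1148  0.187 ]
sp tip [ 0.5112 -0.0137  0.227 ] [ 0.5067 -0.0197  0.219 ]
sp elb [ 0.5094 -0.0166  0.18  ] [ 0.5052 -0.0223  0.172 ]
f hinge [0.508  0.0922 0.195 ] [0.5036 0.0876 0.187 ]
f tip [0.6074 0.0737 0.227 ] [0.604  0.0687 0.219 ]
f elb [0.6063 0.0756 0.18  ] [0.6031 0.0709 0.172 ]
jar 0.79 [ 0.464 -0.424  0.   ]
anvil 0.73 [ 0.416 -0.022  0.   ]
anvil 0.63 [0.628 0.075 0.   ]
flange 0.78 [ 0.646 -0.087  0.   ]
sleeve_1 0.83 [ 0.642 -0.386  0.   ]
sleeve_1 0.54 [0.548 0.01  0.   ]
vblock_1 0.88 [0.446 0.431 0.   ]
vblock_1 0.55 [0.636 0.48  0.   ]
```

Emit:
play_rows([
  {"delta_pos": [4, -10, 5], "dr": [0, 0, 0.05], "hand": 0},
  {"delta_pos": [22.9, -62.2, 14.9], "dr": [0, 0, 0.33], "hand": 0},
  {"delta_pos": [22.9, -62.2, 14.9], "dr": [0, 0, 0.33], "hand": 0},
  {"delta_pos": [22.9, -62.2, 14.9], "dr": [0, 0, 0.33], "hand": 0},
  {"delta_pos": [22.9, -62.2, 14.9], "dr": [0, 0, 0.33], "hand": 0},
  {"delta_pos": [22.9, -62.2, 14.9], "dr": [0, 0, 0.33], "hand": 0},
  {"delta_pos": [22.9, -62.2, 14.9], "dr": [0, 0, 0.33], "hand": 0},
  {"delta_pos": [22.9, -62.2, 14.9], "dr": [0, 0, 0.33], "hand": 0},
  {"delta_pos": [22.9, -62.2, 14.9], "dr": [0, 0, 0.33], "hand": 0},
  {"delta_pos": [22.9, -62.2, 14.9], "dr": [0, 0, 0.33], "hand": 0},
  {"delta_pos": [22.9, -62.2, 14.9], "dr": [0, 0, 0.33], "hand": 0},
  {"delta_pos": [22.9, -62.2, 14.9], "dr": [0, 0, 0.33], "hand": 0},
  {"delta_pos": [22.9, -62.2, 14.9], "dr": [0, 0, 0.33], "hand": 0},
  {"delta_pos": [22.9, -62.2, 14.9], "dr": [0, 0, 0.33], "hand": 0},
  {"delta_pos": [22.9, -62.2, 14.9], "dr": [0, 0, 0.33], "hand": 0},
  {"delta_pos": [22.9, -62.2, 14.9], "dr": [0, 0, 0.33], "hand": 0},
  {"delta_pos": [22.9, -62.2, 14.9], "dr": [0, 0, 0.33], "hand": 0},
  {"delta_pos": [22.9, -62.2, 14.9], "dr": [0, 0, 0.33], "hand": 0},
])

```text
clock: 2.65
eef_pos: [0.48, -0.0485, 0.3802]
orientation: [180.0, -0.0, 175.3]
contact_force: [-0.9, 0.1, -0.5]
finger_gap: 0.002
finger_force: 0.0
```

```bash
python3 - <<'E'
from h import *
s=observe();print(s["clock"],s["eef_pos"].round(4),s["orientation"].round(2))
n="wrist";im=camera(n);cv2.imwrite("pics/w1r.png",im);cv2.imwrite("pics/w1.png",cv2.resize(im,(800,600),interpolation=cv2.INTER_CUBIC))
c,f,T=K(n);print(f,(-T[:3,:3].T@T[:3,3]).round(3),T[2,:3].round(2),T[0,:3].round(2));np.save("w1T.npy",T)
for t in("full_hook","spare_hook","ring_mid"):
    for r in spot_point(n,t)[:3]:print(t,np.round(r["uv"]),round(r["p"],2),onz(n,r["uv"],.18).round(4))
E
```

```text
2.65 [ 0.48   -0.0485  0.3802] [ 1.7999e+02 -1.0000e-02  1.7530e+02]
325.4800429724901 [ 0.413 -0.042  0.522] [ 0.26 -0.02 -0.96] [ 0.08  1.   -0.  ]
full_hook [390. 190.] 0.87 [0.5159 0.0972 0.18  ]
full_hook [375. 213.] 0.62 [0.5412 0.0815 0.18  ]
spare_hook [193. 180.] 0.86 [ 0.4882 -0.1149  0.18  ]
ring_mid [384.  39.] 0.91 [0.3642 0.0868 0.18  ]
ring_mid [372. 213.] 0.9 [0.5409 0.0786 0.18  ]
ring_mid [439. 246.] 0.61 [0.5877 0.1544 0.18  ]
```

View pics/w1.png

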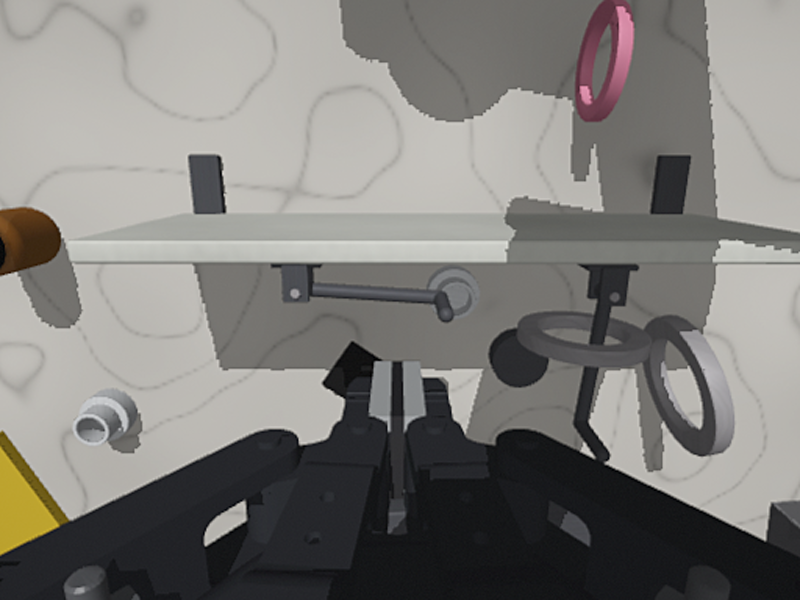

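The wrist view (800 px scale) shows the spare hinge at (295,294), its tip top at (446,314), the full hinge at (614,297), and its tip top at (603,457). The panel's front top edge is at row 263.

```bash
python3 - <<'E'
from h import *
w=lambda u,v:("wrist",(u/1.5625,v/1.5625)); s=lambda u,v:("scene",(215+u/4.4,105+v/4.4)); t=lambda u,v:("top",(165+u/4.3,155+v/4.3))
# panel edge: thickness 16mm gives height
for z in(.18,.19,.2):
    a,b,c,d=[onz(*w(*p),z) for p in((100,263),(700,263),(400,263),(400,241))];v=(b-a)[:2]/np.linalg.norm((b-a)[:2])
    print(z,a.round(4),b.round(4),"yaw",np.degrees(np.arctan2(-v[0],v[1])).round(2),"thick",abs(v[1]*(c-d)[0]-v[0]*(c-d)[1]).round(4))
for n,o in(("spare hinge",(w(295,293),s(115,172),t(565,192))),("spare tip",(w(447,313),s(181,236),t(424,168))),("full hinge",(w(614,297),s(298,380))),("full tip",(w(603,456),s(136,410)))):
    P=tri(o);print(n,P.round(4),[(proj(k,P)-uv).round(1) for k,uv in o])
for z in(.172,.180,.188):
    H=onz(*w(295,294),z+.012);E=onz(*w(446,313),z+.047);F=onz(*w(614,297),z+.012);G=onz(*w(603,456),z+.047)
    print(z,"sp",H.round(4)[:2],E.round(4)[:2],np.linalg.norm((H-E)[:2]).round(4),"full",F.round(4)[:2],G.round(4)[:2],np.linalg.norm((F-G)[:2]).round(4))
E
```

```text
0.18 [ 0.4638 -0.2504  0.18  ] [0.4972 0.1582 0.18  ] yaw -4.68 thick 0.0151
0.19 [ 0.4623 -0.2444  0.19  ] [0.4948 0.1523 0.19  ] yaw -4.68 thick 0.0147
0.2 [ 0.4608 -0.2383  0.2   ] [0.4923 0.1464 0.2   ] yaw -4.68 thick 0.0142
spare hinge [ 0.4912 -0.1178  0.188 ] [array([ 0.3, -2.3]), array([-1.4, -0.4]), array([-0.8,  0.2])]
spare tip [ 0.5052 -0.0202  0.2181] [array([-1.4, -1.7]), array([ 0.4, -0.1]), array([-0.3, -0.9])]
full hinge [0.5104 0.0934 0.1982] [array([ 0.6, -0.7]), array([-0.4, -0. ])]
full tip [0.6086 0.0757 0.23  ] [array([-0.1,  0.1]), array([0., 0.])]
0.172 sp [ 0.4954 -0.1195] [ 0.5067 -0.0196] 0.1006 full [0.5154 0.0988] [0.6158 0.0802] 0.1021
0.18 sp [ 0.4935 -0.1177] [ 0.5042 -0.0202] 0.0981 full [0.513  0.0954] [0.6105 0.077 ] 0.0992
0.188 sp [ 0.4915 -0.1159] [ 0.5018 -0.0208] 0.0956 full [0.5106 0.0921] [0.6051 0.0737] 0.0963
```

Emit:
play_rows([
  {"delta_pos": [0.3, 2.65, -5], "dr": [0, 0, 0], "hand": 0},
  {"delta_pos": [0.3, 2.65, -9], "dr": [0, 0, 0], "hand": 0},
  {"delta_pos": [0.3, 2.65, -13], "dr": [0, 0, 0], "hand": 0},
  {"delta_pos": [0.3, 2.65, -16], "dr": [0, 0, 0], "hand": 0},
  {"delta_pos": [0.3, 2.65, -17.7], "dr": [0, 0, 0], "hand": 0},
  {"delta_pos": [0.3, 2.65, -17.7], "dr": [0, 0, 0], "hand": 0},
  {"delta_pos": [0.3, 2.65, -17.7], "dr": [0, 0, 0], "hand": 0},
])

```text
clock: 3.55
eef_pos: [0.4835, -0.023, 0.2039]
orientation: [180.0, 0.0, 175.2]
contact_force: [-0.3, 1.0, 1.0]
finger_gap: -0.003
finger_force: 0.0
```

```bash
python3 - <<'E'
import numpy as np
H=np.array([.4945,-.119]);P0=np.array([.483,-.022])
for a in np.arange(84,-21,-4.):
    r=np.radians(a);F=H+.1*np.array([np.cos(r),np.sin(r)])-.016*np.array([np.sin(r),-np.cos(r)])
    print(a,((F-P0)*100).round(2).tolist(),round(np.radians(a-85.3),3))
E
```

```text
84.0 [0.6, 0.41] -0.023
80.0 [1.31, 0.43] -0.093
76.0 [2.02, 0.39] -0.162
72.0 [2.72, 0.3] -0.232
68.0 [3.41, 0.17] -0.302
64.0 [4.1, -0.01] -0.372
60.0 [4.76, -0.24] -0.442
56.0 [5.42, -0.51] -0.511
52.0 [6.05, -0.83] -0.581
48.0 [6.65, -1.2] -0.651
44.0 [7.23, -1.6] -0.721
40.0 [7.78, -2.05] -0.791
36.0 [8.3, -2.53] -0.86
32.0 [8.78, -3.04] -0.93
28.0 [9.23, -3.59] -1.0
24.0 [9.63, -4.17] -1.07
20.0 [10.0, -4.78] -1.14
16.0 [10.32, -5.41] -1.21
12.0 [10.6, -6.06] -1.279
8.0 [10.83, -6.72] -1.349
4.0 [11.01, -7.41] -1.419
0.0 [11.15, -8.1] -1.489
-4.0 [11.24, -8.8] -1.559
-8.0 [11.28, -9.51] -1.628
-12.0 [11.26, -10.21] -1.698
-16.0 [11.2, -10.92] -1.768
-20.0 [11.09, -11.62] -1.838
```

Emit:
play_rows([
  {"delta_pos": [0.3, 0.2, 0], "dr": [0, 0, 0], "hand": 0},
  {"delta_pos": [0.6, 0.41, 0], "dr": [0, 0, -0.023], "hand": 0},
  {"delta_pos": [0.95, 0.42, 0], "dr": [0, 0, -0.058], "hand": 0},
  {"delta_pos": [1.31, 0.43, 0], "dr": [0, 0, -0.093], "hand": 0},
  {"delta_pos": [1.67, 0.41, 0], "dr": [0, 0, -0.128], "hand": 0},
  {"delta_pos": [2.02, 0.39, 0], "dr": [0, 0, -0.162], "hand": 0},
  {"delta_pos": [2.37, 0.35, 0], "dr": [0, 0, -0.197], "hand": 0},
  {"delta_pos": [2.72, 0.3, 0], "dr": [0, 0, -0.232], "hand": 0},
])

```text
clock: 4.35
eef_pos: [0.5101, -0.0198, 0.204]
orientation: [-180.0, -0.1, 161.8]
contact_force: [-5.0, 0.5, 1.5]
finger_gap: 0.002
finger_force: 2.6
```

```bash
python3 - <<'E'
from h import *
n="wrist";im=camera(n);cv2.imwrite("pics/w2.png",im)
E
```

```text
(no output)
```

View pics/w2.png

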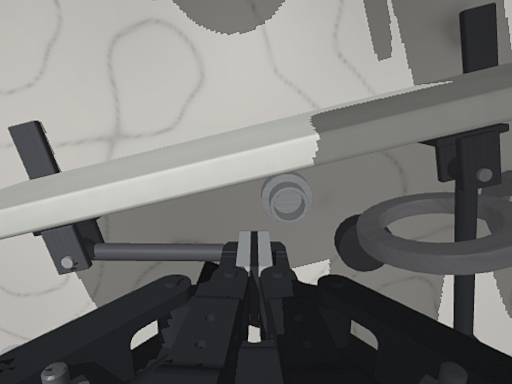

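The spare arm is following the fingers at about 5 N. I'll carry on along the arc.

Emit:
play_rows([
  {"delta_pos": [0.35, -0.06, 0], "dr": [0, 0, -0.035], "hand": 0},
  {"delta_pos": [0.69, -0.13, 0], "dr": [0, 0, -0.07], "hand": 0},
  {"delta_pos": [1.04, -0.21, 0], "dr": [0, 0, -0.105], "hand": 0},
  {"delta_pos": [1.38, -0.31, 0], "dr": [0, 0, -0.14], "hand": 0},
  {"delta_pos": [1.71, -0.42, 0], "dr": [0, 0, -0.175], "hand": 0},
  {"delta_pos": [2.04, -0.54, 0], "dr": [0, 0, -0.21], "hand": 0},
  {"delta_pos": [2.37, -0.67, 0], "dr": [0, 0, -0.245], "hand": 0},
  {"delta_pos": [2.7, -0.81, 0], "dr": [0, 0, -0.279], "hand": 0},
  {"delta_pos": [3.02, -0.97, 0], "dr": [0, 0, -0.314], "hand": 0},
  {"delta_pos": [3.33, -1.13, 0], "dr": [0, 0, -0.349], "hand": 0},
  {"delta_pos": [3.63, -1.31, 0], "dr": [0, 0, -0.384], "hand": 0},
  {"delta_pos": [3.93, -1.5, 0], "dr": [0, 0, -0.419], "hand": 0},
  {"delta_pos": [4.22, -1.7, 0], "dr": [0, 0, -0.454], "hand": 0},
  {"delta_pos": [4.51, -1.9, 0], "dr": [0, 0, -0.489], "hand": 0},
  {"delta_pos": [4.79, -2.12, 0], "dr": [0, 0, -0.524], "hand": 0},
  {"delta_pos": [5.06, -2.35, 0], "dr": [0, 0, -0.559], "hand": 0},
  {"delta_pos": [5.32, -2.59, 0], "dr": [0, 0, -0.594], "hand": 0},
  {"delta_pos": [5.58, -2.83, 0], "dr": [0, 0, -0.628], "hand": 0},
  {"delta_pos": [5.82, -3.08, 0], "dr": [0, 0, -0.663], "hand": 0},
  {"delta_pos": [6.06, -3.34, 0], "dr": [0, 0, -0.698], "hand": 0},
])

```text
clock: 6.4
eef_pos: [0.5699, -0.0529, 0.2034]
orientation: [-179.9, -0.2, 121.8]
contact_force: [-7.3, 2.1, 2.6]
finger_gap: -0.001
finger_force: 3.0
```

```bash
python3 - <<'E'
from h import *
n="wrist";im=camera(n);cv2.imwrite("pics/w3.png",cv2.resize(im[130:384,80:440],None,fx=2,fy=2,interpolation=cv2.INTER_CUBIC))
E
```

```text
(no output)
```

View pics/w3.png

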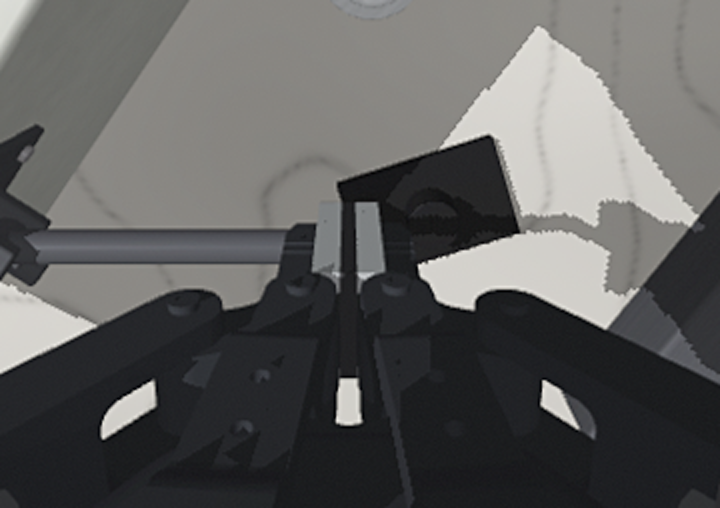

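Emit:
play_rows([
  {"delta_pos": [0.22, -0.27, 0], "dr": [0, 0, -0.035], "hand": 0},
  {"delta_pos": [0.43, -0.55, 0], "dr": [0, 0, -0.07], "hand": 0},
  {"delta_pos": [0.62, -0.84, 0], "dr": [0, 0, -0.105], "hand": 0},
  {"delta_pos": [0.8, -1.13, 0], "dr": [0, 0, -0.14], "hand": 0},
  {"delta_pos": [0.97, -1.43, 0], "dr": [0, 0, -0.175], "hand": 0},
  {"delta_pos": [1.13, -1.74, 0], "dr": [0, 0, -0.21], "hand": 0},
  {"delta_pos": [1.28, -2.05, 0], "dr": [0, 0, -0.245], "hand": 0},
  {"delta_pos": [1.41, -2.37, 0], "dr": [0, 0, -0.28], "hand": 0},
  {"delta_pos": [1.53, -2.69, 0], "dr": [0, 0, -0.315], "hand": 0},
  {"delta_pos": [1.65, -3.02, 0], "dr": [0, 0, -0.349], "hand": 0},
  {"delta_pos": [1.76, -3.35, 0], "dr": [0, 0, -0.384], "hand": 0},
  {"delta_pos": [1.85, -3.68, 0], "dr": [0, 0, -0.419], "hand": 0},
])

```text
clock: 7.65
eef_pos: [0.5898, -0.0886, 0.204]
orientation: [180.0, -0.2, 97.9]
contact_force: [-2.4, 5.9, 0.7]
finger_gap: -0.001
finger_force: 3.3
```

Emit:
play_rows([
  {"delta_pos": [0.05, -0.17, 0], "dr": [0, 0, -0.017], "hand": 0},
  {"delta_pos": [0.1, -0.34, 0], "dr": [0, 0, -0.035], "hand": 0},
  {"delta_pos": [0.14, -0.52, 0], "dr": [0, 0, -0.052], "hand": 0},
  {"delta_pos": [0.18, -0.69, 0], "dr": [0, 0, -0.07], "hand": 0},
])

```text
clock: 8.05
eef_pos: [0.5916, -0.0954, 0.204]
orientation: [180.0, -0.2, 93.9]
contact_force: [-2.1, 6.9, 1.9]
finger_gap: 0.002
finger_force: 3.4
```

Emit:
play_rows([
  {"delta_pos": [0.04, -0.17, 0], "dr": [0, 0, -0.017], "hand": 0},
  {"delta_pos": [0.07, -0.34, 0], "dr": [0, 0, -0.035], "hand": 0},
])

```text
clock: 8.25
eef_pos: [0.5924, -0.0987, 0.204]
orientation: [180.0, -0.2, 91.9]
contact_force: [-2.9, 6.6, 1.3]
finger_gap: 0.001
finger_force: 3.4
```

Emit:
play_rows([
  {"delta_pos": [0.03, -0.17, 0], "dr": [0, 0, -0.017], "hand": 0},
  {"delta_pos": [0.06, -0.34, 0], "dr": [0, 0, -0.035], "hand": 0},
])

```text
clock: 8.45
eef_pos: [0.593, -0.1021, 0.204]
orientation: [180.0, -0.2, 89.9]
contact_force: [-1.3, 6.7, 1.1]
finger_gap: -0.003
finger_force: 3.4
```

Emit:
play_rows([
  {"delta_pos": [0.02, -0.17, 0], "dr": [0, 0, -0.017], "hand": 0},
  {"delta_pos": [0.03, -0.34, 0], "dr": [0, 0, -0.035], "hand": 0},
])

```text
clock: 8.65
eef_pos: [0.5935, -0.1055, 0.2041]
orientation: [180.0, -0.2, 87.9]
contact_force: [-1.8, 7.5, 1.1]
finger_gap: -0.0
finger_force: 3.4
```

Emit:
play_rows([
  {"delta_pos": [0.02, -0.17, 0], "dr": [0, 0, -0.017], "hand": 0},
  {"delta_pos": [0.03, -0.3, 0], "dr": [0, 0, -0.035], "hand": 0},
])

```text
clock: 8.85
eef_pos: [0.5939, -0.1085, 0.2041]
orientation: [180.0, -0.2, 85.9]
contact_force: [-0.4, 7.3, 1.7]
finger_gap: 0.008
finger_force: 3.4
```

Emit:
play_rows([
  {"delta_pos": [0.0, -0.15, 0], "dr": [0, 0, -0.017], "hand": 0},
  {"delta_pos": [0.0, -0.25, 0], "dr": [0, 0, -0.03], "hand": 0},
])

```text
clock: 9.05
eef_pos: [0.5941, -0.111, 0.2042]
orientation: [179.9, -0.2, 84.2]
contact_force: [0.7, 7.1, 1.0]
finger_gap: 0.003
finger_force: 3.5
```

Emit:
play_rows([
  {"delta_pos": [0.0, -0.15, 0], "dr": [0, 0, -0.017], "hand": 0},
  {"delta_pos": [0.0, -0.25, 0], "dr": [0, 0, -0.03], "hand": 0},
])

```text
clock: 9.25
eef_pos: [0.5943, -0.1135, 0.2043]
orientation: [179.9, -0.2, 82.4]
contact_force: [0.8, 7.0, 0.7]
finger_gap: -0.001
finger_force: 3.5
```

Emit:
play_rows([
  {"delta_pos": [0.0, -0.15, 0], "dr": [0, 0, -0.017], "hand": 0},
  {"delta_pos": [-0.01, -0.25, 0], "dr": [0, 0, -0.03], "hand": 0},
])

```text
clock: 9.45
eef_pos: [0.5945, -0.1156, 0.2044]
orientation: [179.9, -0.2, 80.7]
contact_force: [1.0, 9.4, 1.8]
finger_gap: -0.002
finger_force: 4.8
```

Emit:
play_rows([
  {"delta_pos": [0.0, -0.1, 0], "dr": [0, 0, -0.015], "hand": 0},
  {"delta_pos": [-0.02, -0.2, 0], "dr": [0, 0, -0.025], "hand": 0},
])

```text
clock: 9.65
eef_pos: [0.5946, -0.1166, 0.2044]
orientation: [179.9, -0.3, 79.3]
contact_force: [2.9, 12.1, 1.9]
finger_gap: -0.002
finger_force: 6.5
```

Emit:
play_rows([
  {"delta_pos": [0.0, -0.1, 0], "dr": [0, 0, 0], "hand": 0},
  {"delta_pos": [0, -0.15, 0], "dr": [0, 0, 0], "hand": 0},
])

```text
clock: 9.85
eef_pos: [0.5946, -0.1172, 0.2044]
orientation: [179.9, -0.4, 79.4]
contact_force: [2.4, 15.5, 1.2]
finger_gap: -0.003
finger_force: 7.5
```

The stop is felt at about 15 N. I'm backing off and moving above the ring.

Emit:
play_rows([
  {"delta_pos": [0, 0.8, 0], "dr": [0, 0, 0], "hand": 0},
  {"delta_pos": [0, 1.6, 0.0], "dr": [0, 0, 0], "hand": 0},
  {"delta_pos": [0, 1.6, 4], "dr": [0, 0, 0], "hand": 0},
  {"delta_pos": [0, 1.6, 8], "dr": [0, 0, 0], "hand": 0},
  {"delta_pos": [-2, 6, 11.6], "dr": [0, 0, 0], "hand": 0.3},
  {"delta_pos": [-3, 10, 11.6], "dr": [0, 0, 0], "hand": 0.3},
  {"delta_pos": [-4, 14, 11.6], "dr": [0, 0, 0], "hand": 0.3},
  {"delta_pos": [-4.5, 18, 11.6], "dr": [0, 0, 0], "hand": 0.3},
  {"delta_pos": [-4.5, 20.2, 11.6], "dr": [0, 0, 0], "hand": 0.3},
  {"delta_pos": [-4.5, 20.2, 11.6], "dr": [0, 0, 0], "hand": 0.3},
  {"delta_pos": [-4.5, 20.2, 11.6], "dr": [0, 0, 0], "hand": 0.3},
])

```text
clock: 10.95
eef_pos: [0.5481, 0.0805, 0.3196]
orientation: [180.0, 0.0, 79.3]
contact_force: [0.6, -0.3, 0.2]
finger_gap: 0.301
finger_force: 0.0
```

```bash
python3 - <<'E'
from h import *
s=observe();print(s["clock"],s["eef_pos"].round(4),s["orientation"].round(2),s["contact_force"].round(1))
n="wrist";im=camera(n);cv2.imwrite("pics/w4r.png",im);cv2.imwrite("pics/w4.png",cv2.resize(im,(800,600),interpolation=cv2.INTER_CUBIC))
for t in("full_hook","spare_hook","ring_mid"):
    for r in spot_point(n,t)[:3]:print(t,np.round(r["uv"]),round(r["p"],2),onz(n,r["uv"],.18 if t!="ring_mid" else .152).round(4))
E
```

```text
10.95 [0.5481 0.0805 0.3196] [1.7995e+02 4.0000e-02 7.9350e+01] [ 0.6 -0.3  0.2]
full_hook [211. 180.] 0.88 [0.5113 0.0882 0.18  ]
ring_mid [ 88. 141.] 0.68 [0.401  0.1415 0.152 ]
ring_mid [317.  20.] 0.58 [0.627  0.2031 0.152 ]
```

View pics/w4.png

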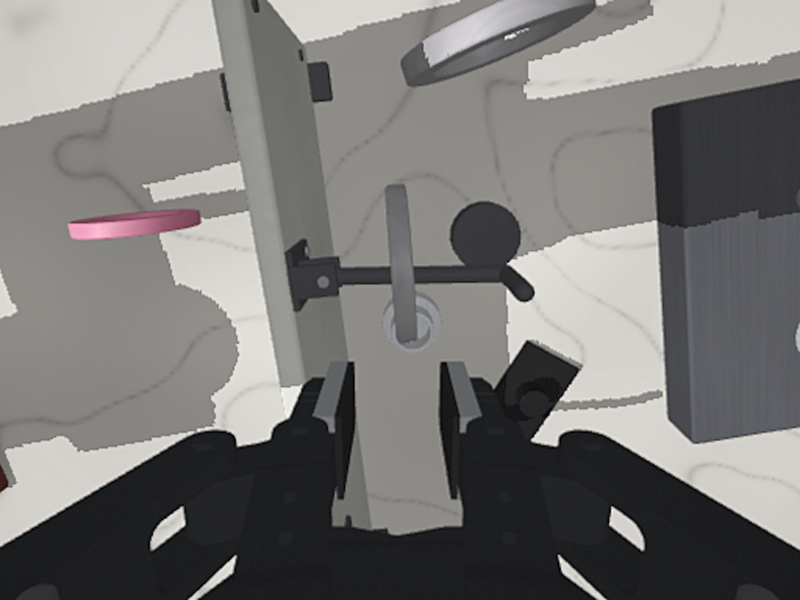

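The wrist view shows the ring rim crossing the shank at about (401,263), the hinge cap at (322,281) and the tip top at (526,293). The gripper axis is nearly parallel to the arm.

```bash
python3 - <<'E'
from h import *
w=lambda u,v:("wrist",(u/1.5625,v/1.5625)); s=lambda u,v:("scene",(215+u/4.4,105+v/4.4))
for z in(.176,.18,.184):
    H=onz(*w(322,281),z+.012)[:2];G=onz(*w(526,293),z+.047)[:2];S=onz(*w(480,274),z+0)[:2];R=onz(*w(401,263),z+.020)[:2]
    d=(S-H)/np.linalg.norm(S-H)
    print(z,H.round(4),G.round(4),np.linalg.norm(H-G).round(4),np.degrees(np.arctan2(*(G-H)[::-1])).round(1),"ring",R.round(4),(R-H)@d, np.cross(d,R-H).round(4))
for n,o in(("hinge",(w(322,281),s(298,380))),("tip",(w(526,293),s(136,410)))):
    P=tri(o);print(n,P.round(4),[(proj(k,P)-uv).round(1) for k,uv in o])
E
```

```text
0.176 [0.5089 0.0911] [0.611  0.0739] 0.1036 -9.6 ring [0.5537 0.0944] 0.04355661853604069 0.011
0.18 [0.5096 0.0919] [0.6102 0.0751] 0.1019 -9.5 ring [0.5538 0.0952] 0.04291251910436979 0.0109
0.184 [0.5104 0.0927] [0.6093 0.0763] 0.1003 -9.4 ring [0.5539 0.096 ] 0.04226839307062255 0.0108
hinge [0.5103 0.0937 0.1984] [array([-0.7, -0.4]), array([-0.3, -0. ])]
tip [0.6092 0.0764 0.2313] [array([-0., -0.]), array([-0., -0.])]<stdin>:6: DeprecationWarning: Arrays of 2-dimensional vectors are deprecated. Use arrays of 3-dimensional vectors instead. (deprecated in NumPy 2.0)
```

Emit:
play_rows([
  {"delta_pos": [0.44, 0.55, -3], "dr": [0, 0, 0.06], "hand": 0.3},
  {"delta_pos": [0.44, 0.55, -6], "dr": [0, 0, 0.06], "hand": 0.3},
  {"delta_pos": [0.44, 0.55, -9], "dr": [0, 0, 0.06], "hand": 0.3},
  {"delta_pos": [0.44, 0.55, -10.5], "dr": [0, 0, 0.06], "hand": 0.3},
  {"delta_pos": [0.44, 0.55, -11.5], "dr": [0, 0, 0.06], "hand": 0.3},
  {"delta_pos": [0.44, 0.55, -12.2], "dr": [0, 0, 0.06], "hand": 0.3},
  {"delta_pos": [0.44, 0.55, -12.75], "dr": [0, 0, 0.06], "hand": 0.3},
  {"delta_pos": [0.44, 0.55, -12.75], "dr": [0, 0, 0.06], "hand": 0.3},
])

```text
clock: 11.95
eef_pos: [0.5526, 0.0859, 0.192]
orientation: [180.0, -0.0, 82.7]
contact_force: [0.6, -0.1, 0.2]
finger_gap: 0.301
finger_force: 0.0
```

```bash
python3 - <<'E'
from h import *
im=camera("wrist");cv2.imwrite("pics/w5.png",cv2.resize(im[100:340,130:400],None,fx=2.2,fy=2.2,interpolation=cv2.INTER_CUBIC))
E
```

```text
(no output)
```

View pics/w5.png

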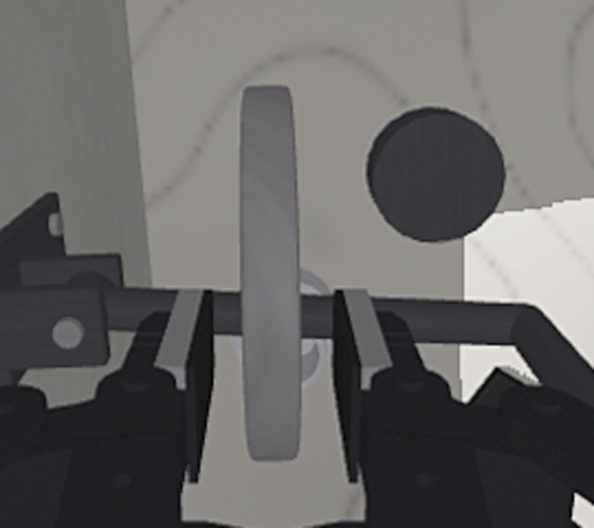

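The ring sits centred between the pads with the pads parallel to it, so I can close.

Emit:
play_rows([
  {"delta_pos": [0, 0, 0], "dr": [0, 0, 0], "hand": 0.1},
  {"delta_pos": [0, 0, 0], "dr": [0, 0, 0], "hand": 0.0},
  {"delta_pos": [0, 0, 0], "dr": [0, 0, 0], "hand": 0.0},
  {"delta_pos": [0, 0, 0], "dr": [0, 0, 0], "hand": 0.0},
  {"delta_pos": [0, 0, 0], "dr": [0, 0, 0], "hand": 0.0},
  {"delta_pos": [0, 0, 0.3], "dr": [0, 0, 0], "hand": 0.0},
  {"delta_pos": [0, 0, 0.6], "dr": [0, 0, 0], "hand": 0.0},
], grip_force=50)

```text
clock: 12.7
eef_pos: [0.5515, 0.0859, 0.1969]
orientation: [-179.9, 0.0, 82.7]
contact_force: [-0.6, -0.2, -2.7]
finger_gap: 0.121
finger_force: 51.3
```

Emit:
play_rows([
  {"delta_pos": [0, 0, 0.6], "dr": [0, 0, 0], "hand": 0},
  {"delta_pos": [0, 0, 1.2], "dr": [0, 0, 0], "hand": 0},
  {"delta_pos": [0, 0, 1.8], "dr": [0, 0, 0], "hand": 0},
  {"delta_pos": [0, 0, 2.4], "dr": [0, 0, 0], "hand": 0},
  {"delta_pos": [0, 0, 3.0], "dr": [0, 0, 0], "hand": 0},
  {"delta_pos": [0, 0, 3.6], "dr": [0, 0, 0], "hand": 0},
  {"delta_pos": [0, 0, 4.1], "dr": [0, 0, 0], "hand": 0},
  {"delta_pos": [0, 0, 4.3], "dr": [0, 0, 0], "hand": 0},
  {"delta_pos": [0, 0, 4.3], "dr": [0, 0, 0], "hand": 0},
])

```text
clock: 13.6
eef_pos: [0.5526, 0.0859, 0.2412]
orientation: [180.0, -0.0, 82.7]
contact_force: [0.1, -1.1, -2.6]
finger_gap: 0.121
finger_force: 51.3
```

Emit:
play_rows([
  {"delta_pos": [1, -0.16, 0], "dr": [0, 0, 0], "hand": 0},
  {"delta_pos": [2, -0.33, 0], "dr": [0, 0, 0], "hand": 0},
  {"delta_pos": [2.8, -0.46, 0], "dr": [0, 0, 0], "hand": 0},
])

```text
clock: 13.9
eef_pos: [0.5815, 0.081, 0.2405]
orientation: [-180.0, 0.0, 82.7]
contact_force: [0.3, -0.3, -2.7]
finger_gap: 0.119
finger_force: 51.2
```

Emit:
play_rows([
  {"delta_pos": [0.6, -0.1, 0], "dr": [0, 0, 0], "hand": 0},
  {"delta_pos": [1.2, -0.2, 0], "dr": [0, 0, 0], "hand": 0},
  {"delta_pos": [1.8, -0.3, 0], "dr": [0, 0, 0], "hand": 0},
  {"delta_pos": [2.4, -0.4, 0], "dr": [0, 0, 0], "hand": 0},
])

```text
clock: 14.3
eef_pos: [0.6049, 0.0773, 0.2407]
orientation: [-180.0, -0.0, 82.7]
contact_force: [-0.6, 0.6, -1.7]
finger_gap: 0.119
finger_force: 51.2
```

Emit:
play_rows([
  {"delta_pos": [0.8, -0.13, 0], "dr": [0, 0, 0], "hand": 0},
  {"delta_pos": [1.6, -0.26, 0], "dr": [0, 0, 0], "hand": 0},
  {"delta_pos": [2.4, -0.4, 0], "dr": [0, 0, 0], "hand": 0},
  {"delta_pos": [3.5, -0.57, 0], "dr": [0, 0, 0], "hand": 0},
  {"delta_pos": [4.5, -0.73, 0], "dr": [0, 0, 0], "hand": 0},
])

```text
clock: 14.8
eef_pos: [0.6503, 0.0699, 0.2408]
orientation: [180.0, -0.0, 82.7]
contact_force: [0.1, 0.0, -1.9]
finger_gap: 0.12
finger_force: 51.3
```

Emit:
play_rows([
  {"delta_pos": [0, -2, 0], "dr": [0, 0, 0], "hand": 0},
  {"delta_pos": [0, -5, 0], "dr": [0, 0, 0], "hand": 0},
  {"delta_pos": [0, -8, 0], "dr": [0, 0, 0], "hand": 0},
  {"delta_pos": [0, -11, 0], "dr": [0, 0, 0], "hand": 0},
  {"delta_pos": [0, -14, 0], "dr": [0, 0, 0], "hand": 0},
  {"delta_pos": [0, -17, 0], "dr": [0, 0, 0], "hand": 0},
  {"delta_pos": [0, -20, 0], "dr": [0, 0, 0], "hand": 0},
  {"delta_pos": [0, -23, 0], "dr": [0, 0, 0], "hand": 0},
  {"delta_pos": [-0.8, -25, 0], "dr": [0, 0, 0], "hand": 0},
  {"delta_pos": [-1.5, -26, 0], "dr": [0, 0, 0], "hand": 0},
  {"delta_pos": [-1.5, -26, 0], "dr": [0, 0, 0], "hand": 0},
  {"delta_pos": [-1.5, -26, 0], "dr": [0, 0, 0], "hand": 0},
])

```text
clock: 16.0
eef_pos: [0.6346, -0.1893, 0.2408]
orientation: [180.0, -0.0, 82.7]
contact_force: [0.8, 0.9, -3.3]
finger_gap: 0.124
finger_force: 51.3
```

```bash
python3 - <<'E'
from h import *
s=observe();print(s["clock"],s["eef_pos"].round(4),s["orientation"].round(2),s["contact_force"].round(1))
w=camera("wrist");
for r in spot_point("wrist","spare_hook")[:3]:print(np.round(r["uv"],1),round(r["p"],2),onz("wrist",r["uv"],.175).round(4))
a=camera("scene")
for r in spot_point("scene","spare_hook")[:3]:print(np.round(r["uv"],1),round(r["p"],2),onz("scene",r["uv"],.175).round(4))
w=cv2.resize(w,None,fx=1.1,fy=1.1,interpolation=cv2.INTER_CUBIC)
a=cv2.resize(a[105:245,205:265],None,fx=4,fy=4,interpolation=cv2.INTER_CUBIC)[:422]
W=np.zeros((565,800,3),np.uint8);W[:422,:w.shape[1]]=w[:422];W[:422,563:563+min(237,a.shape[1])]=a[:422,:237]
cv2.imwrite("pics/m.png",W[:422])
E
```

```text
16.0 [ 0.6346 -0.1893  0.2408] [ 1.7999e+02 -4.0000e-02  8.2720e+01] [ 0.8  0.9 -3.3]
[ 19.5 129.1] 0.78 [ 0.4957 -0.1185  0.175 ]
[239.7 148.9] 0.84 [ 0.4962 -0.1118  0.175 ]
```

View pics/m.png

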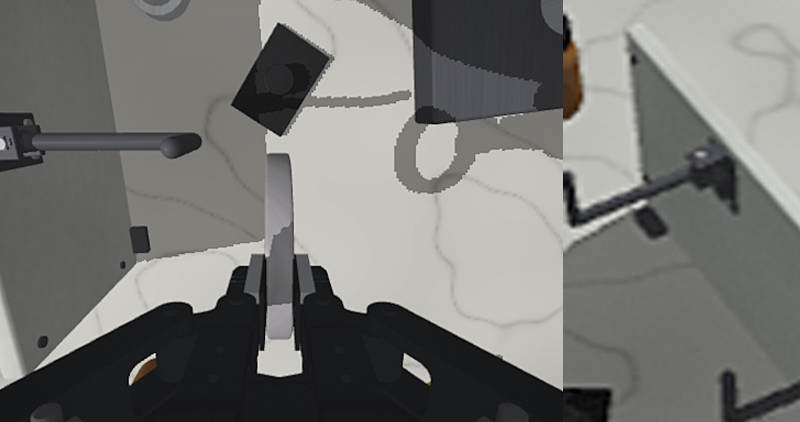

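In the wrist part of the montage, the opened spare arm runs level from (40,141) to its elbow at (170,145), with the tip top at (192,142). In the scene part, its hinge is at (712,157) and its tip at (569,178).

```bash
python3 - <<'E'
from h import *
w=lambda u,v:("wrist",(u/1.1,v/1.1)); s=lambda u,v:("scene",(205+(u-563)/4,105+v/4))
for z in(.172,.176,.18):
    A=onz(*w(45,141.5),z)[:2];B=onz(*w(155,142),z)[:2];E=onz(*w(168,144),z)[:2];G=onz(*w(191,142),z+.047)[:2]
    h=onz(*w(3,144),z+.012)[:2]
    print(z,"dir",np.degrees(np.arctan2(*(B-A)[::-1])).round(2),"A",A.round(4),"E",E.round(4),"tip",G.round(4),"hinge",h.round(4))
P=tri((w(191,142),s(569,180)));print("tip",P.round(4))
P=tri((w(3,144),s(712,156)));print("hinge",P.round(4))
E
```

```text
0.172 dir -7.42 A [ 0.5071 -0.12  ] E [ 0.5774 -0.1302] tip [ 0.6025 -0.1287] hinge [ 0.4917 -0.1185]
0.176 dir -7.42 A [ 0.5097 -0.12  ] E [ 0.5787 -0.1301] tip [ 0.6035 -0.1285] hinge [ 0.4948 -0.1185]
0.18 dir -7.42 A [ 0.5123 -0.12  ] E [ 0.5799 -0.1299] tip [ 0.6045 -0.1283] hinge [ 0.4978 -0.1186]
tip [ 0.5969 -0.1278  0.2164]
hinge [ 0.4838 -0.1189  0.1781]
```

Emit:
play_rows([
  {"delta_pos": [0, 1.5, -0.4], "dr": [0, 0, 0], "hand": 0},
  {"delta_pos": [0, 3, -0.8], "dr": [0, 0, 0], "hand": 0},
  {"delta_pos": [0, 4.2, -1.18], "dr": [0, 0, 0], "hand": 0},
  {"delta_pos": [0, 5.25, -1.18], "dr": [0, 0, 0], "hand": 0},
  {"delta_pos": [0, 5.25, -1.18], "dr": [0, 0, 0], "hand": 0},
  {"delta_pos": [0, 5.25, -1.18], "dr": [0, 0, 0], "hand": 0},
])

```text
clock: 16.8
eef_pos: [0.6346, -0.1371, 0.2293]
orientation: [180.0, 0.0, 82.8]
contact_force: [0.2, -0.5, -2.4]
finger_gap: 0.115
finger_force: 51.3
```

```bash
python3 - <<'E'
from h import *
s=observe();print(s["eef_pos"].round(4))
n="scene";im=camera(n);cv2.imwrite("pics/s_raw2.png",im)
for r in spot_point(n,"ring_mid")[:4]:
    uv=np.array(r["uv"]);o,d=ray(n,uv);P=o+d*((.6346-o[0])/d[0]);print("ring",uv.round(1),round(r["p"],2),P.round(4))
# silhouette of ring expected for mid at z
for z in(.188,.193,.198):print(z,proj(n,(.6346,-.1368,z)).round(1))
for r in spot_in(n,"ring")[:3]:print(np.round(r["box"],1),round(r["p"],2))
# expected box per z
for z in(.188,.193,.198):
    t=np.linspace(0,2*np.pi,60);pts=np.array([proj(n,(.6346+sx*.006-.0+np.cos(a)*.048*.129,-.1368+np.cos(a)*.048*.99,z+.048*np.sin(a))) for a in t for sx in(-1,1)])
    print(z,pts.min(0).round(1),pts.max(0).round(1))
# spare tip/elbow for candidate heights
for z in(.172,.176,.18):print(z,"tip top",proj(n,(.593,-.1314,z+.047)).round(1),"elbow bottom",proj(n,(.593,-.1314,z-.005)).round(1))
E
```

```text
[ 0.6346 -0.1371  0.2293]
ring [270.4 281. ] 0.76 [0.6346 0.208  0.0403]
ring [336.4 205.7] 0.6 [0.6346 0.3355 0.5066]
ring [238.6 146.2] 0.57 [0.6346 0.0984 0.4341]
ring [194.6 162.8] 0.56 [ 0.6346 -0.1228  0.1986]
0.188 [192.5 162.4]
0.193 [192.2 161.2]
0.198 [191.9 159.9]
[321.6 193.6 347.3 219.9] 0.82
[246.2 257.8 290.5 307.1] 0.57
[185.8 150.5 201.2 176. ] 0.5
0.188 [183.1 144.8] [202.  179.8]
0.193 [182.8 143.4] [201.8 178.6]
0.198 [182.5 142.1] [201.5 177.4]
0.172 tip top [205.3 148.8] elbow bottom [207.4 162. ]
0.176 tip top [205.1 147.7] elbow bottom [207.3 161. ]
0.18 tip top [204.9 146.6] elbow bottom [207.1 160. ]
```

Emit:
play_rows([
  {"delta_pos": [-0.7, 0.09, 0], "dr": [0, 0, 0], "hand": 0},
  {"delta_pos": [-1.4, 0.18, 0], "dr": [0, 0, 0], "hand": 0},
  {"delta_pos": [-2.1, 0.27, 0], "dr": [0, 0, 0], "hand": 0},
  {"delta_pos": [-2.7, 0.35, 0], "dr": [0, 0, 0], "hand": 0},
  {"delta_pos": [-3.1, 0.4, 0], "dr": [0, 0, 0], "hand": 0},
])

```text
clock: 17.45
eef_pos: [0.6027, -0.1334, 0.2291]
orientation: [180.0, 0.0, 82.7]
contact_force: [0.4, 0.4, -1.9]
finger_gap: 0.124
finger_force: 51.3
```

Emit:
play_rows([
  {"delta_pos": [-0.5, 0.07, 0], "dr": [0, 0, 0], "hand": 0},
  {"delta_pos": [-1, 0.13, 0], "dr": [0, 0, 0], "hand": 0},
  {"delta_pos": [-1.5, 0.19, 0], "dr": [0, 0, 0], "hand": 0},
  {"delta_pos": [-2, 0.26, 0], "dr": [0, 0, 0], "hand": 0},
])

```text
clock: 17.85
eef_pos: [0.583, -0.1308, 0.229]
orientation: [180.0, 0.0, 82.7]
contact_force: [0.3, 0.1, -3.0]
finger_gap: 0.125
finger_force: 51.3
```

Emit:
play_rows([
  {"delta_pos": [-0.8, 0.1, 0], "dr": [0, 0, 0], "hand": 0},
  {"delta_pos": [-1.6, 0.2, 0], "dr": [0, 0, 0], "hand": 0},
  {"delta_pos": [-2.4, 0.31, 0], "dr": [0, 0, 0], "hand": 0},
  {"delta_pos": [-3.2, 0.42, 0], "dr": [0, 0, 0], "hand": 0},
  {"delta_pos": [-4.1, 0.53, 0], "dr": [0, 0, 0], "hand": 0},
  {"delta_pos": [-4.1, 0.53, -0.5], "dr": [0, 0, 0], "hand": 0},
  {"delta_pos": [-4.1, 0.53, -1.2], "dr": [0, 0, 0], "hand": 0},
  {"delta_pos": [-4.1, 0.53, -2], "dr": [0, 0, 0], "hand": 0},
  {"delta_pos": [-4.1, 0.53, -2.8], "dr": [0, 0, 0], "hand": 0},
  {"delta_pos": [-4.1, 0.53, -3.5], "dr": [0, 0, 0], "hand": 0},
  {"delta_pos": [-4.1, 0.53, -3.9], "dr": [0, 0, 0], "hand": 0},
  {"delta_pos": [-4.1, 0.53, -4.1], "dr": [0, 0, 0], "hand": 0},
])

```text
clock: 19.05
eef_pos: [0.5421, -0.1254, 0.1871]
orientation: [-179.9, -0.0, 82.7]
contact_force: [0.6, 0.1, -2.0]
finger_gap: 0.122
finger_force: 51.2
```

Emit:
play_rows([
  {"delta_pos": [0, 0, -0.15], "dr": [0, 0, 0], "hand": 0},
  {"delta_pos": [0, 0, -0.3], "dr": [0, 0, 0], "hand": 0},
])

```text
clock: 19.25
eef_pos: [0.5426, -0.1257, 0.1852]
orientation: [180.0, 0.0, 82.7]
contact_force: [-0.0, -0.6, -2.4]
finger_gap: 0.124
finger_force: 51.2
```

Emit:
play_rows([
  {"delta_pos": [0, 0, -0.15], "dr": [0, 0, 0], "hand": 0},
  {"delta_pos": [0, 0, -0.25], "dr": [0, 0, 0], "hand": 0},
])

```text
clock: 19.45
eef_pos: [0.5428, -0.1257, 0.1833]
orientation: [179.9, 0.0, 82.7]
contact_force: [-1.8, 1.2, 4.3]
finger_gap: 0.119
finger_force: 52.0
```

Emit:
play_rows([
  {"delta_pos": [0, 0, 0.1], "dr": [0, 0, 0], "hand": 0},
  {"delta_pos": [0, 0, 0.1], "dr": [0, 0, 0], "hand": 0.15},
  {"delta_pos": [0, 0, 0.1], "dr": [0, 0, 0], "hand": 0.22},
  {"delta_pos": [0, 0, 0.1], "dr": [0, 0, 0], "hand": 0.3},
  {"delta_pos": [0, 0, 0.1], "dr": [0, 0, 0], "hand": 0.3},
  {"delta_pos": [0, 0, 0.1], "dr": [0, 0, 0], "hand": 0.3},
  {"delta_pos": [0, 0, 0.1], "dr": [0, 0, 0], "hand": 0.3},
])

```text
clock: 20.15
eef_pos: [0.5424, -0.1256, 0.1835]
orientation: [-180.0, 0.0, 82.7]
contact_force: [-0.4, 0.1, 0.6]
finger_gap: 0.304
finger_force: 0.0
```

Emit:
play_rows([
  {"delta_pos": [0, 0, 0.5], "dr": [0, 0, 0], "hand": 0.3},
  {"delta_pos": [0, 0, 1.2], "dr": [0, 0, 0], "hand": 0.3},
  {"delta_pos": [0, 0, 2.2], "dr": [0, 0, 0], "hand": 0.3},
  {"delta_pos": [0, 0, 4], "dr": [0, 0, 0], "hand": 0.3},
  {"delta_pos": [0, 0, 7], "dr": [0, 0, 0], "hand": 0.3},
  {"delta_pos": [0, 0, 10], "dr": [0, 0, 0], "hand": 0.3},
  {"delta_pos": [0, -4, 11], "dr": [0, 0, 0], "hand": 0.1},
  {"delta_pos": [0, -8, 11], "dr": [0, 0, 0], "hand": 0},
  {"delta_pos": [0, -8, 11], "dr": [0, 0, 0], "hand": 0},
  {"delta_pos": [0, -8, 11], "dr": [0, 0, 0], "hand": 0},
])

```text
clock: 21.15
eef_pos: [0.5423, -0.2062, 0.2941]
orientation: [180.0, -0.0, 82.6]
contact_force: [0.8, 0.5, -0.1]
finger_gap: 0.004
finger_force: 0.0
```

```bash
python3 - <<'E'
from h import *
s=observe();print(s["clock"],s["eef_pos"].round(4),s["contact_force"].round(1))
n="wrist";im=camera(n);cv2.imwrite("pics/w6r.png",im)
for t in("spare_hook","ring_mid","full_hook"):
    for r in spot_point(n,t)[:3]:print(t,np.round(r["uv"],1),round(r["p"],2),onz(n,r["uv"],.175 if t!="ring_mid" else .147).round(4))
for r in spot_in(n,"ring")[:2]:print(np.round(r["box"]),round(r["p"],2))
E
```

```text
21.15 [ 0.5423 -0.2062  0.2941] [ 0.8  0.5 -0.1]
spare_hook [175.2  84.3] 0.63 [ 0.4936 -0.1163  0.175 ]
ring_mid [246.5  84.8] 0.74 [ 0.5469 -0.1217  0.147 ]
[230.  21. 251. 144.] 0.91
```

```bash
python3 - <<'E'
from h import *
P=tri([("scene",(270,281)),("top",(194.5,162))]);print("big ring mid",P.round(3))
for z in(.1,.13,.16):print(z,onz("scene",(280,258),z).round(3))
H=np.array([.5103,.0932])
def F(a,g=.016):
    r=np.radians(a);return H+.1*np.array([np.cos(r),np.sin(r)])-g*np.array([-np.sin(r),np.cos(r)])
P0=F(-9.5,.026);print("P0",P0.round(4),"yaw 80.5")
for a in np.arange(-10,93,4.):print(a,((F(a)-P0)*100).round(2).tolist(),round(np.radians(a+9.5),3))
E
```

```text
big ring mid [0.639 0.21  0.051]
0.1 [0.596 0.195 0.1  ]
0.13 [0.607 0.207 0.13 ]
0.16 [0.618 0.218 0.16 ]
P0 [0.6046 0.0511] yaw 80.5
-10.0 [0.14, 0.9] -0.009
-6.0 [0.34, 1.58] 0.061
-2.0 [0.5, 2.27] 0.131
2.0 [0.62, 2.96] 0.201
6.0 [0.68, 3.67] 0.271
10.0 [0.69, 4.38] 0.34
14.0 [0.66, 5.08] 0.41
18.0 [0.57, 5.78] 0.48
22.0 [0.44, 6.48] 0.55
26.0 [0.26, 7.16] 0.62
30.0 [0.03, 7.83] 0.689
34.0 [-0.25, 8.48] 0.759
38.0 [-0.57, 9.11] 0.829
42.0 [-0.93, 9.72] 0.899
46.0 [-1.34, 10.3] 0.969
50.0 [-1.78, 10.85] 1.038
54.0 [-2.26, 11.36] 1.108
58.0 [-2.78, 11.85] 1.178
62.0 [-3.33, 12.29] 1.248
66.0 [-3.9, 12.7] 1.318
70.0 [-4.51, 13.06] 1.388
74.0 [-5.14, 13.39] 1.457
78.0 [-5.79, 13.66] 1.527
82.0 [-6.46, 13.89] 1.597
86.0 [-7.14, 14.08] 1.667
90.0 [-7.83, 14.21] 1.737
```

Emit:
play_rows([
  {"delta_pos": [2, 5, 0], "dr": [0, 0, 0], "hand": 0},
  {"delta_pos": [4, 9.5, 0], "dr": [0, 0, 0], "hand": 0},
  {"delta_pos": [6.2, 14, 0], "dr": [0, 0, 0], "hand": 0},
  {"delta_pos": [6.2, 18, 0], "dr": [0, 0, -0.037], "hand": 0},
  {"delta_pos": [6.2, 22, 0], "dr": [0, 0, -0.037], "hand": 0},
  {"delta_pos": [6.2, 25, 0], "dr": [0, 0, -0.037], "hand": 0},
  {"delta_pos": [6.2, 25.7, -1], "dr": [0, 0, -0.037], "hand": 0},
  {"delta_pos": [6.2, 25.7, -4], "dr": [0, 0, -0.037], "hand": 0},
  {"delta_pos": [6.2, 25.7, -7], "dr": [0, 0, -0.037], "hand": 0},
  {"delta_pos": [6.2, 25.7, -8.9], "dr": [0, 0, -0.037], "hand": 0},
  {"delta_pos": [6.2, 25.7, -8.9], "dr": [0, 0, -0.037], "hand": 0},
  {"delta_pos": [6.2, 25.7, -8.9], "dr": [0, 0, -0.037], "hand": 0},
])

```text
clock: 22.6
eef_pos: [0.6042, 0.0512, 0.2045]
orientation: [-180.0, 0.0, 80.6]
contact_force: [0.5, -0.4, 1.0]
finger_gap: 0.001
finger_force: 0.0
```

Emit:
play_rows([
  {"delta_pos": [0.05, 0.4, 0], "dr": [0, 0, 0], "hand": 0},
  {"delta_pos": [0.1, 0.7, 0], "dr": [0, 0, 0], "hand": 0},
  {"delta_pos": [0.15, 0.95, 0], "dr": [0, 0, 0], "hand": 0},
  {"delta_pos": [0.25, 1.25, 0], "dr": [0, 0, 0.026], "hand": 0},
  {"delta_pos": [0.34, 1.58, 0], "dr": [0, 0, 0.061], "hand": 0},
  {"delta_pos": [0.42, 1.92, 0], "dr": [0, 0, 0.096], "hand": 0},
])

```text
clock: 23.2
eef_pos: [0.6093, 0.0688, 0.2056]
orientation: [179.9, 0.2, 86.2]
contact_force: [-0.3, -7.9, 2.2]
finger_gap: -0.003
finger_force: 3.6
```

Emit:
play_rows([
  {"delta_pos": [0.08, 0.35, 0], "dr": [0, 0, 0.035], "hand": 0},
  {"delta_pos": [0.14, 0.7, 0], "dr": [0, 0, 0.07], "hand": 0},
  {"delta_pos": [0.2, 1.04, 0], "dr": [0, 0, 0.105], "hand": 0},
  {"delta_pos": [0.23, 1.4, 0], "dr": [0, 0, 0.14], "hand": 0},
  {"delta_pos": [0.26, 1.75, 0], "dr": [0, 0, 0.175], "hand": 0},
  {"delta_pos": [0.27, 2.1, 0], "dr": [0, 0, 0.21], "hand": 0},
  {"delta_pos": [0.27, 2.46, 0], "dr": [0, 0, 0.244], "hand": 0},
  {"delta_pos": [0.26, 2.81, 0], "dr": [0, 0, 0.279], "hand": 0},
  {"delta_pos": [0.24, 3.16, 0], "dr": [0, 0, 0.314], "hand": 0},
  {"delta_pos": [0.2, 3.51, 0], "dr": [0, 0, 0.349], "hand": 0},
  {"delta_pos": [0.15, 3.86, 0], "dr": [0, 0, 0.384], "hand": 0},
  {"delta_pos": [0.09, 4.21, 0], "dr": [0, 0, 0.419], "hand": 0},
  {"delta_pos": [0.02, 4.56, 0], "dr": [0, 0, 0.454], "hand": 0},
  {"delta_pos": [-0.07, 4.9, 0], "dr": [0, 0, 0.489], "hand": 0},
  {"delta_pos": [-0.16, 5.24, 0], "dr": [0, 0, 0.524], "hand": 0},
  {"delta_pos": [-0.27, 5.58, 0], "dr": [0, 0, 0.558], "hand": 0},
  {"delta_pos": [-0.39, 5.91, 0], "dr": [0, 0, 0.593], "hand": 0},
])

```text
clock: 24.9
eef_pos: [0.6062, 0.1278, 0.2057]
orientation: [179.9, 0.3, 120.1]
contact_force: [4.0, -6.7, 0.5]
finger_gap: -0.006
finger_force: 4.0
```

Emit:
play_rows([
  {"delta_pos": [-0.14, 0.33, 0], "dr": [0, 0, 0.035], "hand": 0},
  {"delta_pos": [-0.28, 0.65, 0], "dr": [0, 0, 0.07], "hand": 0},
  {"delta_pos": [-0.44, 0.97, 0], "dr": [0, 0, 0.105], "hand": 0},
  {"delta_pos": [-0.6, 1.28, 0], "dr": [0, 0, 0.14], "hand": 0},
  {"delta_pos": [-0.78, 1.59, 0], "dr": [0, 0, 0.175], "hand": 0},
  {"delta_pos": [-0.96, 1.89, 0], "dr": [0, 0, 0.21], "hand": 0},
  {"delta_pos": [-1.16, 2.18, 0], "dr": [0, 0, 0.245], "hand": 0},
  {"delta_pos": [-1.37, 2.47, 0], "dr": [0, 0, 0.28], "hand": 0},
  {"delta_pos": [-1.59, 2.75, 0], "dr": [0, 0, 0.314], "hand": 0},
  {"delta_pos": [-1.81, 3.02, 0], "dr": [0, 0, 0.349], "hand": 0},
  {"delta_pos": [-2.05, 3.28, 0], "dr": [0, 0, 0.384], "hand": 0},
  {"delta_pos": [-2.29, 3.53, 0], "dr": [0, 0, 0.419], "hand": 0},
  {"delta_pos": [-2.55, 3.78, 0], "dr": [0, 0, 0.454], "hand": 0},
  {"delta_pos": [-2.81, 4.02, 0], "dr": [0, 0, 0.489], "hand": 0},
  {"delta_pos": [-3.08, 4.24, 0], "dr": [0, 0, 0.524], "hand": 0},
  {"delta_pos": [-3.36, 4.46, 0], "dr": [0, 0, 0.559], "hand": 0},
  {"delta_pos": [-3.65, 4.67, 0], "dr": [0, 0, 0.594], "hand": 0},
  {"delta_pos": [-3.93, 4.87, 0], "dr": [0, 0, 0.629], "hand": 0},
])

```text
clock: 26.7
eef_pos: [0.568, 0.1771, 0.2061]
orientation: [180.0, 0.4, 156.2]
contact_force: [7.1, -5.4, -0.4]
finger_gap: 0.002
finger_force: 4.5
```

Emit:
play_rows([
  {"delta_pos": [-0.3, 0.18, 0], "dr": [0, 0, 0.035], "hand": 0},
  {"delta_pos": [-0.61, 0.34, 0], "dr": [0, 0, 0.07], "hand": 0},
  {"delta_pos": [-0.92, 0.5, 0], "dr": [0, 0, 0.105], "hand": 0},
  {"delta_pos": [-1.24, 0.65, 0], "dr": [0, 0, 0.139], "hand": 0},
])

```text
clock: 27.1
eef_pos: [0.556, 0.1841, 0.2063]
orientation: [179.9, 0.4, 164.2]
contact_force: [8.2, -4.1, -0.3]
finger_gap: -0.002
finger_force: 4.6
```

Emit:
play_rows([
  {"delta_pos": [-0.16, 0.07, 0], "dr": [0, 0, 0.017], "hand": 0},
  {"delta_pos": [-0.32, 0.13, 0], "dr": [0, 0, 0.035], "hand": 0},
])

```text
clock: 27.3
eef_pos: [0.5529, 0.1855, 0.2064]
orientation: [179.9, 0.4, 166.1]
contact_force: [8.5, -3.3, -0.9]
finger_gap: -0.002
finger_force: 4.6
```

Emit:
play_rows([
  {"delta_pos": [-0.15, 0.06, 0], "dr": [0, 0, 0.017], "hand": 0},
  {"delta_pos": [-0.25, 0.1, 0], "dr": [0, 0, 0.027], "hand": 0},
])

```text
clock: 27.5
eef_pos: [0.5504, 0.1866, 0.2064]
orientation: [179.9, 0.5, 167.7]
contact_force: [8.6, -3.5, -1.1]
finger_gap: -0.002
finger_force: 4.6
```

Emit:
play_rows([
  {"delta_pos": [-0.13, 0.04, 0], "dr": [0, 0, 0.015], "hand": 0},
  {"delta_pos": [-0.25, 0.08, 0], "dr": [0, 0, 0.027], "hand": 0},
])

```text
clock: 27.7
eef_pos: [0.5481, 0.1876, 0.2065]
orientation: [179.9, 0.5, 169.2]
contact_force: [9.3, -2.2, -0.1]
finger_gap: -0.005
finger_force: 4.7
```

Emit:
play_rows([
  {"delta_pos": [-0.13, 0.04, 0], "dr": [0, 0, 0.015], "hand": 0},
  {"delta_pos": [-0.25, 0.07, 0], "dr": [0, 0, 0.027], "hand": 0},
])

```text
clock: 27.9
eef_pos: [0.5456, 0.1885, 0.2065]
orientation: [179.9, 0.5, 170.8]
contact_force: [9.3, -1.2, -0.3]
finger_gap: 0.002
finger_force: 4.7
```

Emit:
play_rows([
  {"delta_pos": [-0.1, 0.03, 0], "dr": [0, 0, 0.012], "hand": 0},
  {"delta_pos": [-0.2, 0.05, 0], "dr": [0, 0, 0.022], "hand": 0},
])

```text
clock: 28.1
eef_pos: [0.5437, 0.1892, 0.2066]
orientation: [179.9, 0.5, 172.0]
contact_force: [8.9, -0.4, -0.6]
finger_gap: -0.001
finger_force: 4.7
```

Emit:
play_rows([
  {"delta_pos": [-0.1, 0.02, 0], "dr": [0, 0, 0.012], "hand": 0},
  {"delta_pos": [-0.2, 0.04, 0], "dr": [0, 0, 0.022], "hand": 0},
])

```text
clock: 28.3
eef_pos: [0.5421, 0.1897, 0.2068]
orientation: [179.9, 0.5, 173.3]
contact_force: [11.4, -1.9, -1.5]
finger_gap: 0.004
finger_force: 5.9
```

Emit:
play_rows([
  {"delta_pos": [-0.1, 0.02, 0], "dr": [0, 0, 0.012], "hand": 0},
  {"delta_pos": [-0.2, 0.03, 0], "dr": [0, 0, 0.022], "hand": 0},
])

```text
clock: 28.5
eef_pos: [0.5412, 0.19, 0.2072]
orientation: [179.9, 0.7, 174.5]
contact_force: [15.6, -0.5, -1.4]
finger_gap: -0.003
finger_force: 7.6
```

Emit:
play_rows([
  {"delta_pos": [-0.1, 0.01, 0], "dr": [0, 0, 0.012], "hand": 0},
  {"delta_pos": [-0.2, 0.03, 0], "dr": [0, 0, 0.022], "hand": 0},
])

```text
clock: 28.7
eef_pos: [0.5403, 0.1902, 0.2077]
orientation: [179.9, 0.9, 175.8]
contact_force: [18.1, -0.8, -2.6]
finger_gap: 0.001
finger_force: 9.4
```

The flat stop is felt: force rose from 9 to 18 N with hardly any motion. I'm withdrawing to check.

Emit:
play_rows([
  {"delta_pos": [0.7, 0, 0], "dr": [0, 0, 0], "hand": 0},
  {"delta_pos": [1.8, 0, 0], "dr": [0, 0, 0], "hand": 0},
  {"delta_pos": [2.5, 0, 3], "dr": [0, 0, 0], "hand": 0},
  {"delta_pos": [2.5, 0, 7], "dr": [0, 0, 0], "hand": 0},
  {"delta_pos": [2.5, 0, 11], "dr": [0, 0, 0], "hand": 0},
  {"delta_pos": [0, -4, 14], "dr": [0, 0, 0], "hand": 0},
  {"delta_pos": [-2, -8, 16], "dr": [0, 0, 0], "hand": 0},
  {"delta_pos": [-3, -12, 17], "dr": [0, 0, 0], "hand": 0},
  {"delta_pos": [-5, -16, 17], "dr": [0, 0, 0], "hand": 0},
  {"delta_pos": [-6, -19, 17], "dr": [0, 0, 0], "hand": 0},
  {"delta_pos": [-6, -19, 17], "dr": [0, 0, 0], "hand": 0},
  {"delta_pos": [-6, -19, 17], "dr": [0, 0, 0], "hand": 0},
])

```text
clock: 29.9
eef_pos: [0.4745, 0.0, 0.3748]
orientation: [180.0, 0.0, 175.7]
contact_force: [-0.5, 0.7, -0.6]
finger_gap: -0.002
finger_force: 0.0
```

```bash
python3 - <<'E'
from h import *
s=observe();print(s["clock"],s["eef_pos"].round(4),s["contact_force"].round(1))
n="wrist";im=camera(n);cv2.imwrite("pics/w7r.png",im)
for t in("full_hook","spare_hook","ring_mid"):
    for r in spot_point(n,t)[:3]:print(t,np.round(r["uv"],1),round(r["p"],2),onz(n,r["uv"],.175 if t!="ring_mid" else .147).round(4))
for t in("full_hook","full_arm","ring"):
    for r in spot_in(n,t)[:3]:print(t,np.round(r["box"]),round(r["p"],2))
g=cv2.cvtColor(im,cv2.COLOR_BGR2GRAY)
for nm,H,z,angs in(("spare",(.4945,-.1185),.174,np.arange(-14,4,1)),("full",(.5103,.0932),.183,np.arange(70,92,1))):
    best=[]
    for a in angs:
        v=[]
        for q in np.linspace(.025,.09,40):
            u=proj(n,(H[0]+q*np.cos(np.radians(a)),H[1]+q*np.sin(np.radians(a)),z)).round().astype(int)
            if 0<=u[0]<512 and 0<=u[1]<384:v.append(int(g[u[1],u[0]]))
        best.append((int(a),round(float(np.mean(v))) if v else None))
    print(nm,best)
E
```

```text
29.9 [0.4745 0.     0.3748] [-0.5  0.7 -0.6]
full_hook [342.9 199.3] 0.92 [0.5159 0.0964 0.175 ]
spare_hook [148.1 192.1] 0.9 [ 0.4924 -0.1144  0.175 ]
ring_mid [349.4  45.4] 0.97 [0.3568 0.1106 0.147 ]
ring_mid [404.9 250.8] 0.75 [0.5965 0.1804 0.147 ]
ring_mid [159.4 225.7] 0.71 [ 0.542  -0.1173  0.147 ]
full_hook [331. 177. 465. 222.] 0.93
full_arm [358. 192. 466. 221.] 0.67
ring [335.   3. 366.  85.] 0.88
ring [114. 208. 197. 246.] 0.86
ring [380. 210. 433. 298.] 0.75
spare [(-14, 150), (-13, 146), (-12, 147), (-11, 149), (-10, 128), (-9, 99), (-8, 99), (-7, 98), (-6, 97), (-5, 93), (-4, 86), (-3, 93), (-2, 129), (-1, 140), (0, 137), (1, 138), (2, 142), (3, 145)]
full [(70, 104), (71, 103), (72, 101), (73, 102), (74, 102), (75, 99), (76, 90), (77, 73), (78, 52), (79, 55), (80, 60), (81, 61), (82, 63), (83, 62), (84, 59), (85, 74), (86, 87), (87, 102), (88, 107), (89, 115), (90, 118), (91, 122)]
```

```bash
python3 -c "
from plant import *
print(sign_off())"
```

```text
the job is handed in; nothing more can be done
None
```

The job is handed in: the spare hook is open at its stop, the ring hangs free on it, and the emptied hook is folded flat against its stop. Both stops were felt as a clear force rise (about 15 N and 18 N), and the last wrist-camera readings put the ring on the opened hook. It took about 30 s of the 72 s allowed.

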